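# Tare the weighing bowl, then weigh a cigar tube

## Robot

A 7-joint arm with a two-finger parallel gripper is mounted at the origin on the work surface. World frame = base frame: x ahead of the robot, y to its left, z up, the work surface at z = 0. Lengths are in m, angles in degrees, forces in N, time in s.
With the tool pointing down it reaches from about 0.425 to 0.875 m from the base axis. Payload 4.7 kg.
Tool frame: the origin (TCP) lies on the centre line of the jaws, within the pads' length; the fingertips stand 8 mm ahead of it and the grasp point (between the pads) lies 11 mm behind it; z points along the fingers, y is the direction in which the jaws open and shut (so a half turn about z gives the same grasp; the last joint's range is limited). The gripper opens to 87 mm and grips with 3 to 60 N. Pads are 19 mm wide; open, the fingers measure 117 mm over their backs; the gripper's body (75 mm by 190 mm) begins 51 mm behind the grasp point.
Start: joints at [-70.525, 18.392, -4.016, 83.108, 1.295, 78.541, -3.26], TCP at [0.208, 0.616, 0.231] pointing down, gripper open.
Joint ranges: [-163.93, 163.93], [-17.29, 119.83], [-79.2, 71.16], [3.27, 140.29], [-89.18, 269.18], [5.43, 117.66], [-154.24, 154.24]. Speed limits (degrees/s): [147.25, 147.25, 180, 180, 180, 180, 180].

## Interface

Orientations are given as [roll, pitch, yaw] about the fixed x, y, z axes, in that order (R = Rz(yaw) Ry(pitch) Rx(roll)).
In Python, from cell import status, vision, workorder gives the robot as it stands.
- The arm moves only by the tool step_arm, never from a script. Its argument "series" is a list of rows, each an object of numbers: "ax", "ay", "az": the turn, a rotation vector about the world's x, y, z in degrees; "x", "y", "z": the shift along the world's x, y, z in m; "claw": the opening in per cent of the stroke, from 0 (shut) to 100 (fully open). In form: [{"ax": .., "ay": .., "az": .., "x": .., "y": .., "z": .., "claw": ..}, ...]. A call has 1 to 12 rows; each row is the pose to reach, as a shift and turn from the pose commanded when the call began; what a row does not reach only later rows make up. A row lasts 1/10 s, in which the tool goes at most 50 mm and 8.59 degrees, less where a joint would pass 70% of its speed; a pose out of reach is approached as far as the arm can. A call with a gripper value outside its range is refused whole. The fingers move at their own pace and stop on an object; "squeeze" is the grip in N (left out, the last holds). Time passes only in rows, so rows that repeat a pose let the fingers close. It gives the time, the measured TCP pose, the force and the opening at its end, in the units of the state.
- status.get_obs(): the state, without advancing time (a new reading comes with each control period).
- vision.read_camera(name): name is "scene" or "top" or "wrist"; returns the picture (400x640x3 uint8, red, green, blue); there is no depth.
- vision.camera_params(name): a dict with "fovy" (degrees; the focal length in pixels is half the picture's height over the tangent of half this angle, whatever the lens; pixels are square), "cx", "cy" (the principal point, pixels), "eye" and "orientation" of the camera in the world; the wrist camera has in their place "tool_from_camera" (4x4, takes a point from camera to tool coordinates, whose origin is the TCP and whose axes are the flange's). Camera axes: x right, y down, z forward; pixel columns grow to the right and rows downward; lengths in m; the calibration is good to about 2 mm. A picture is of the moment at which its call begins: read the wrist's pose just before it. camera_params takes no time and is no camera call.
- workorder.sign_off(): hands the job in, once; it reports no verdict.
The state is a dict: "time_s": time; "qpos": joint angles; "joint_velocities": joint speeds; "effort": joint torques, N m; "tool_pos": TCP position; "tool_rot": TCP orientation; "force": force on the tool from outside, world axes, zero at the start; "wrist_torque": the same for the moment, N m; "grip_width": finger opening in m.
Only numpy, scipy, OpenCV 4.12 (cv2) and the standard library are available. Lean on these libraries where they do the work, as an engineer would, in place of code of your own. Each camera call takes 0.05 s, during which the arm holds its last target.

## Task

Set the empty metal bowl on the scale, lengthwise along it, with its foot fully home in the platter's recess and let go of it; then press the tare button gently all the way down, hold it for half a second and release it; then lay the copper cigar tube flat in the bowl so it can be weighed. The load cell is delicate: never load the platter with more than 1 kg while feeling for the recess, be gentle with the scale, do not press tare again with the tube in the bowl, and leave the other things on the bench alone.

Things in the scene. Friction and masses are not known exactly. Their poses are not given: they have to be found in the camera images.
- bowl_mid (a point): Empty oblong metal bowl, 132 long (its x), 68 wide (its y: grasp across it), 36 mm high, 0.2-0.4 kg. Upright walls 3 mm thick, 8 to 36 mm above its lowest point; inner floor at 12 mm. Under its middle a round foot 34 mm across, 8 mm long, edge chamfered 2 mm. The point: on the centre line, 22 mm above the foot's underside; z up. It goes lengthwise along the scale's y, either way round.
- scale: Grey bench scale, fixed; housing 200 mm (its x) by 250 mm (its y), top at 45 mm; origin at the centre of its underside, on the table. Its front (-x, black panel, green display, tare button) faces the robot. A sprung steel platter, 56 mm (x) by 120 mm (y), stands on a carrier above the housing, top 80 mm above the table when empty.
- rail_start (a point): Point at x = 25 mm, y = -20 mm of the scale, 80 mm above the table, axes as the scale. The platter's round recess (38 mm across, 10 mm deep, mouth chamfered 2 mm, 2 mm play round the foot) has its centre on this point's y line, 4 to 36 mm from it towards +y: the carrier slides, its place is not measured, see or feel it. Bowl home: bowl_mid 92-94 mm above the table; foot on top of the platter: 8 mm higher.
- platter (a joint): How far the platter is pressed down, m: 0 empty, end stop at 0.010; the spring gives about 1.5 N per mm after the first 1.5 N (1 kg: about 5.5 mm; the bowl alone: 0.5 to 1.5 mm).
- tare_top (a point): Middle of the top of the orange round tare button, 28 mm across, on the scale's front panel at x = -68 mm, y = -55 mm of the scale; it is pushed straight down.
- tare (a joint): Travel of the tare button, m: 0 up, 0.006 fully down (about 5 N); springs back.
- tube_mid (a point): Copper-coloured closed metal cigar tube with a red end, 18 mm across, 105 mm long (along its x), about 35 g, lying level on two dark wooden supports 84 mm apart (middle 70 mm free) on a 6 mm base plate 54 mm wide. The point is the tube's centre, on its axis, 31 mm above the table; the supports' cheeks end at 32 mm.
- gum_jar: Bystander, to be left alone: amber glass jar of gum with a white cap, 54 mm across, 75 mm high. Origin at its underside.
- paper_roll: Bystander, to be left alone: white paper roll standing on end, 56 mm across, 57 mm high. Origin at its underside.
- knife: Bystander, to be left alone: flat steel leaf knife 85 x 45 mm with a round wooden back, 16 mm high. Origin at its underside.
- gauge: Bystander, to be left alone: pale wooden ring-gauge slat 130 x 50 x 6 mm. Origin at its underside.
Not all that is in view belongs to the job. What is meant by the part that bears tube_mid is not blue, turquoise or yellow, and is the smaller of those in its own colour.

How it is judged:
By the outcome, as a careful person would: the job done as asked, in the order asked, and still so for the second after the job is handed in, with the robot touching nothing.
It also fails if it takes over 72 s, if anything falls off the work surface, if the arm or the gripper's body presses on something with over 40 N, if the wrist force passes 120 N, or if a joint passes its speed limit or range.

## Working session

There is one attempt and no reset: what is moved stays moved. The work goes in short steps, Python scripts to look and compute and a tool call to move; the robot and the scene stay as the last step left them, time stands still between calls to the robot, and variables do not carry over. Pictures are saved under pics/ and viewed, and the job is handed in when it is done.

Besides the shell and the picture viewer there is one more tool, called after "Request:" as a command line: name --argument value ..., lists and objects as JSON in quotes. step_arm: Moves the arm, as the interface text tells. Its arguments: {"type":"object","properties":{"series":{"type":"array"},"squeeze":{"type":"number"}},"required":["series"]}

```bash
ls; mkdir -p pics
python3 - <<'E'
from cell import status, vision, workorder
import cv2
o=status.get_obs(); print(o)
for n in ["scene","top"]:
    im=vision.read_camera(n); cv2.imwrite(f"pics/{n}0.png",im[:,:,::-1]); print(n,vision.camera_params(n))
print(vision.camera_params("wrist"))
E
```

```text
pics
{'time_s': 0.0, 'qpos': array([-70.52548328,  18.43906397,  -4.01509795,  83.17521693,
         1.29682124,  78.54085317,  -3.25996892]), 'joint_velocities': array([ 0.02786965, -0.06410429,  0.02686787,  0.04610935, -0.00866993,
        0.08393999, -0.0031985 ]), 'effort': array([-4.64404475e-04, -4.91294575e+01, -4.04298278e-01, -3.12526846e+01,
       -6.38725958e-02,  4.38307668e-02,  1.67934240e-04]), 'tool_pos': array([0.20792956, 0.61527361, 0.22945865]), 'tool_rot': array([-1.79890210e+02,  7.70186877e-03,  1.61335230e+02]), 'force': array([ 0.35672614, -0.7477801 ,  0.20689633]), 'wrist_torque': array([ 0.04793613,  0.04358817, -0.10199239]), 'grip_width': 0.08707681665761814}
scene {'fovy': 57.25836441779004, 'cx': 321.5348748179037, 'cy': 201.1733269440186, 'eye': array([ 1.27617887, -0.23950726,  0.80369105]), 'orientation': array([-1.29361640e+02, -1.09327366e-01,  7.40782044e+01])}
top {'fovy': 50.51220761834868, 'cx': 312.1469020304307, 'cy': 194.97149998295177, 'eye': array([ 0.37909568, -0.02093225,  1.1338742 ]), 'orientation': array([-176.51095518,    0.56914097,  -89.5912445 ])}
{'fovy': 65.99773047644689, 'cx': 319.5277131654514, 'cy': 198.6010604982908, 'tool_from_camera': array([[-6.73693505e-04, -9.65359567e-01, -2.60922312e-01,
         7.13117847e-02],
       [ 9.99999522e-01, -4.65446140e-04, -8.59912275e-04,
        -3.80190079e-04],
       [ 7.08679259e-04, -2.60922766e-01,  9.65359419e-01,
        -1.53683667e-01],
       [ 0.00000000e+00,  0.00000000e+00,  0.00000000e+00,
         1.00000000e+00]])}
```

View pics/scene0.png

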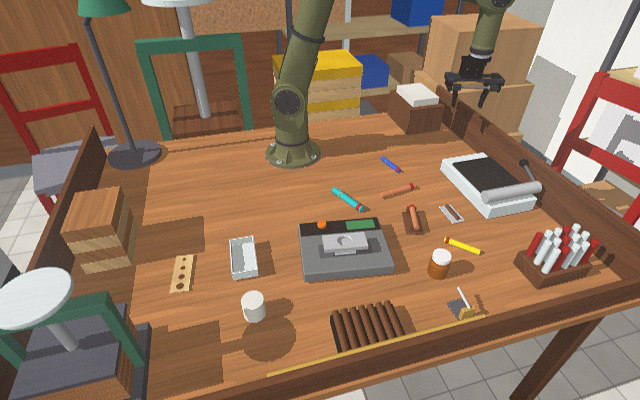

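View pics/top0.png

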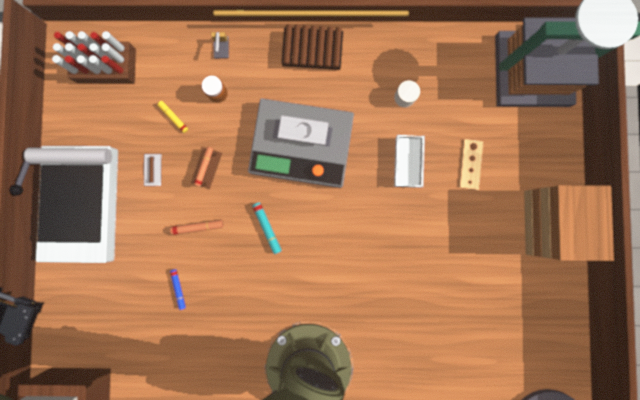

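The scene picture shows the scale at (345,248), the bowl at (243,257), the copper tube on a rack at (413,217), and a longer copper one on the table at (398,190). In the top view these are at (300,142), (410,160), (205,167) and (196,227).

Tube candidates in the top view: copper on supports (205,167), copper on the table (196,227), turquoise (266,228), blue (178,288), yellow (172,116). I'll make crops to check the choice.

Run:
```python
import cv2, numpy as np
t=cv2.imread("pics/top0.png"); 
a=cv2.resize(t[90:250,140:300],(600,600),interpolation=cv2.INTER_CUBIC); cv2.imwrite("pics/c1.png",a)
b=cv2.resize(t[90:200,240:440],(800,440),interpolation=cv2.INTER_CUBIC); cv2.imwrite("pics/c2.png",b)
```

```text
(no output)
```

View pics/c1.png

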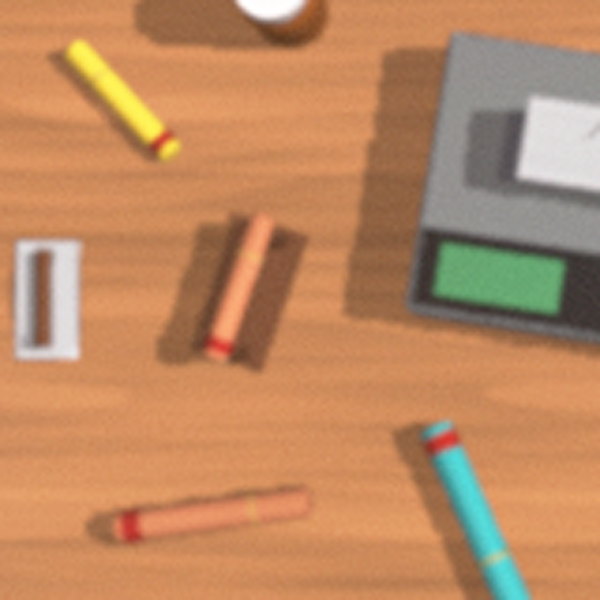

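View pics/c2.png

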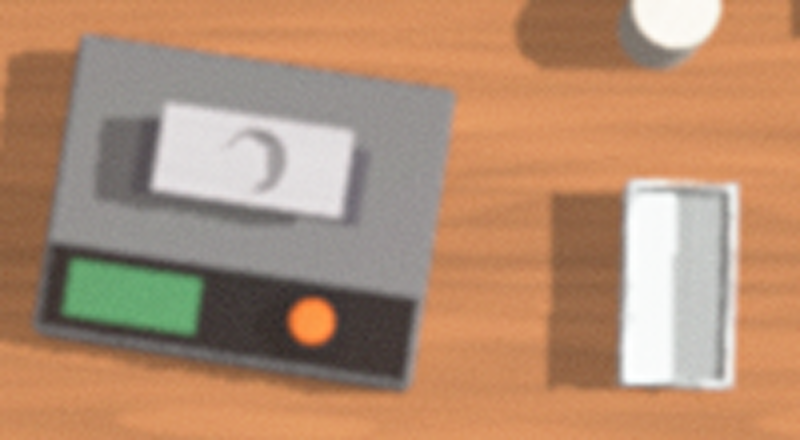

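The top-view crop shows the tube wanted at (205,167): copper with a red end, on dark supports and the shorter of the two copper ones. The second crop shows the platter, the recess crescent near (304,131), the button at (318,170) and the bowl at (410,161). Now I'll measure them.

```bash
cat > h.py <<'E'
import numpy as np, cv2
from scipy.spatial.transform import Rotation as R
from cell import status, vision
def cam(name,obs=None):
    p=vision.camera_params(name); f=200/np.tan(np.radians(p['fovy']/2))
    if name=="wrist":
        T=p['tool_from_camera']; Rt=R.from_euler('xyz',obs['tool_rot'],degrees=True).as_matrix()
        M=Rt@T[:3,:3]; e=Rt@T[:3,3]+obs['tool_pos']
    else:
        M=R.from_euler('xyz',p['orientation'],degrees=True).as_matrix(); e=np.array(p['eye'])
    return dict(f=f,c=np.array([p['cx'],p['cy']]),M=M,e=e)
def ray(C,uv,z):
    uv=np.atleast_2d(uv).astype(float)
    d=np.c_[(uv-C['c'])/C['f'],np.ones(len(uv))]@C['M'].T
    return C['e']+d*((z-C['e'][2])/d[:,2])[:,None]
def proj(C,P):
    q=(np.atleast_2d(P)-C['e'])@C['M']; return q[:,:2]/q[:,2:]*C['f']+C['c']
def blobs(m,amin=20):
    n,l,s,c=cv2.connectedComponentsWithStats(m.astype(np.uint8))
    return [(i,s[i],c[i],l==i) for i in range(1,n) if s[i][4]>=amin]
def rect(mask,C,z):
    cs,_=cv2.findContours(mask.astype(np.uint8),cv2.RETR_EXTERNAL,cv2.CHAIN_APPROX_NONE)
    k=max(cs,key=cv2.contourArea)[:,0,:]
    P=ray(C,k,z)[:,:2]
    (c,s,a)=cv2.minAreaRect((P*1000).astype(np.float32))
    return np.array(c)/1000,s,a
E
python3 - <<'E'
from h import *
im=cv2.imread("pics/top0.png"); hsv=cv2.cvtColor(im,cv2.COLOR_BGR2HSV); C=cam("top")
H,S,V=[hsv[:,:,i].astype(int) for i in range(3)]
def roi(m,x0,x1,y0,y1):
    q=np.zeros_like(m); q[y0:y1,x0:x1]=m[y0:y1,x0:x1]; return q
print("button",[(ray(C,b[2],0.052)[0],b[1],b[2]) for b in blobs(roi((H<20)&(S>190)&(V>200),300,335,155,185),20)])
print("platter",rect(roi((V>190)&(S<40),265,340,105,155),C,.08))
print("bowl",rect(roi((V>140)&(S<60),385,440,125,195),C,.036))
print("scale",rect(roi(((S<60)|((V<90))),247,356,98,188),C,.045))
m=roi((H<14)&(V>195)&(S>120),185,222,140,195)
for b in blobs(m,10): print("tube",b[1],b[2],ray(C,b[2],.031),rect(b[3],C,.031))
for a in [(205,167),(196,227),(410,160),(300,142)]: print(a,ray(C,a,0.03))
E
```

```text
button []
platter (array([0.6082887 , 0.01448147]), (118.9447250366211, 55.30781936645508), 81.47637939453125)
bowl (array([ 0.53685382, -0.2611188 ]), (75.74253845214844, 134.7683563232422), 87.90191650390625)
scale (array([0.58166156, 0.02130706]), (247.3437957763672, 198.34019470214844), 81.58195495605469)
tube [185 140  37  55 904] [205.15044248 169.28207965] [[0.51192912 0.27161207 0.031     ]] (array([0.51822333, 0.27761655]), (143.90049743652344, 95.06359100341797), 1.1600255966186523)
tube [185 156   5  18  45] [186.24444444 162.53333333] [[0.52945616 0.32179627 0.031     ]] (array([0.52434778, 0.31968307]), (44.824951171875, 10.543725967407227), 1.4243570566177368)
(205, 167) [[0.51807255 0.27240917 0.03      ]]
(196, 227) [[0.36079701 0.29235972 0.03      ]]
(410, 160) [[ 0.53964499 -0.26481749  0.03      ]]
(300, 142) [[0.58566188 0.0234508  0.03      ]]
```

Sizes measured agree with those given: platter 119x55, scale 247x198. The scale's y axis lies at 81.5°. Next I move above the scale for a close look, on the way to the bowl.

Request:
step_arm --series '[{"x": 0.4, "y": -0.6, "z": 0.0, "az": -79.8, "claw": 100}, {"x": 0.4, "y": -0.6, "z": 0.0, "az": -79.8, "claw": 100}, {"x": 0.4, "y": -0.6, "z": 0.0, "az": -79.8, "claw": 100}, {"x": 0.4, "y": -0.6, "z": 0.0, "az": -79.8, "claw": 100}, {"x": 0.4, "y": -0.6, "z": 0.0, "az": -79.8, "claw": 100}, {"x": 0.4, "y": -0.6, "z": 0.0, "az": -79.8, "claw": 100}, {"x": 0.4, "y": -0.6, "z": 0.0, "az": -79.8, "claw": 100}, {"x": 0.4, "y": -0.6, "z": 0.0, "az": -79.8, "claw": 100}, {"x": 0.4, "y": -0.6, "z": 0.0, "az": -79.8, "claw": 100}, {"x": 0.4, "y": -0.6, "z": 0.0, "az": -79.8, "claw": 100}, {"x": 0.4, "y": -0.6, "z": 0.0, "az": -79.8, "claw": 100}, {"x": 0.4, "y": -0.6, "z": 0.0, "az": -79.8, "claw": 100}]'

```text
invalid input
```

Request:
step_arm --series '[{"ax": 0, "ay": 0, "az": -79.8, "x": 0.4, "y": -0.6, "z": 0, "claw": 100}, {"ax": 0, "ay": 0, "az": -79.8, "x": 0.4, "y": -0.6, "z": 0, "claw": 100}, {"ax": 0, "ay": 0, "az": -79.8, "x": 0.4, "y": -0.6, "z": 0, "claw": 100}, {"ax": 0, "ay": 0, "az": -79.8, "x": 0.4, "y": -0.6, "z": 0, "claw": 100}, {"ax": 0, "ay": 0, "az": -79.8, "x": 0.4, "y": -0.6, "z": 0, "claw": 100}, {"ax": 0, "ay": 0, "az": -79.8, "x": 0.4, "y": -0.6, "z": 0, "claw": 100}, {"ax": 0, "ay": 0, "az": -79.8, "x": 0.4, "y": -0.6, "z": 0, "claw": 100}, {"ax": 0, "ay": 0, "az": -79.8, "x": 0.4, "y": -0.6, "z": 0, "claw": 100}, {"ax": 0, "ay": 0, "az": -79.8, "x": 0.4, "y": -0.6, "z": 0, "claw": 100}, {"ax": 0, "ay": 0, "az": -79.8, "x": 0.4, "y": -0.6, "z": 0, "claw": 100}, {"ax": 0, "ay": 0, "az": -79.8, "x": 0.4, "y": -0.6, "z": 0, "claw": 100}, {"ax": 0, "ay": 0, "az": -79.8, "x": 0.4, "y": -0.6, "z": 0, "claw": 100}]'

```text
time_s: 1.3
tool_pos: [0.5415, 0.1148, 0.2305]
tool_rot: [-180.0, -0.0, 81.5]
force: [0.7, 0.6, 0.3]
grip_width: 0.0869
```

Request:
step_arm --series '[{"ax": 0, "ay": 0, "az": 0, "x": 0.067, "y": -0.1, "z": -0.02, "claw": 100}, {"ax": 0, "ay": 0, "az": 0, "x": 0.067, "y": -0.1, "z": -0.02, "claw": 100}, {"ax": 0, "ay": 0, "az": 0, "x": 0.067, "y": -0.1, "z": -0.02, "claw": 100}, {"ax": 0, "ay": 0, "az": 0, "x": 0.067, "y": -0.1, "z": -0.02, "claw": 100}, {"ax": 0, "ay": 0, "az": 0, "x": 0.067, "y": -0.1, "z": -0.02, "claw": 100}]'

```text
time_s: 1.8
tool_pos: [0.6075, 0.0168, 0.2099]
tool_rot: [-179.9, 0.0, 81.5]
force: [-0.6, 1.0, -1.0]
grip_width: 0.0869
```

Run:
```python
from h import *
import pickle
o=status.get_obs(); im=vision.read_camera("wrist"); cv2.imwrite("pics/w1.png",im[:,:,::-1]); pickle.dump(o,open("w1.pkl","wb")); print(o['tool_pos'],o['tool_rot'],o['time_s'])
```

```text
[0.60747254 0.01675893 0.20992338] [-1.79915630e+02  1.42094497e-03  8.14927054e+01] 1.8
```

View pics/w1.png

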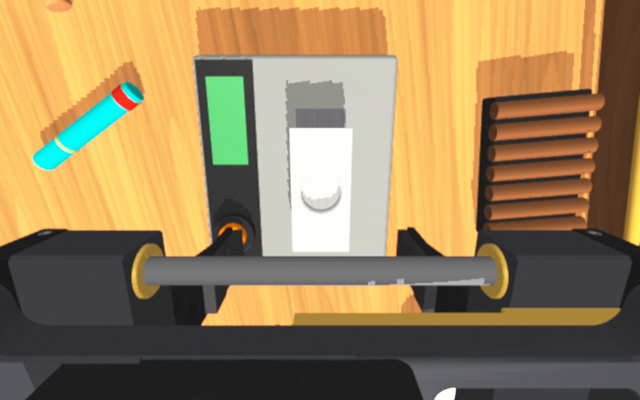

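The wrist view shows the platter (290–351, 128–250), the recess crescent at about (321,195), and the button partly hidden behind a finger at (235,235).

Run:
```python
from h import *
im=cv2.imread("pics/w1.png")
c=im[120:260,270:370].astype(float)
c=np.clip((c-150)*255/105,0,255).astype(np.uint8)
cv2.imwrite("pics/c3.png",cv2.resize(c,(430,600),interpolation=cv2.INTER_CUBIC))
g=im[:,:,1]
print(g[175:215,300:344:2])
```

```text
[[253 253 253 253 253 253 253 253 253 253 254 253 254 253 253 253 253 253
  254 253 253 254]
 [253 253 253 254 253 253 253 253 253 253 253 253 254 253 253 253 253 253
  254 253 253 254]
 [253 253 252 253 254 253 253 253 253 253 253 253 254 253 253 254 253 252
  253 253 253 254]
 [253 253 252 253 253 253 253 253 253 253 254 253 254 253 253 254 254 253
  252 253 253 254]
 [253 253 252 253 253 253 253 253 253 253 254 253 254 253 253 253 254 253
  252 253 253 254]
 [253 253 252 253 253 253 253 253 253 253 253 253 254 253 253 254 254 254
  252 252 253 254]
 [253 252 253 254 253 253 253 253 253 253 254 253 254 253 253 254 254 254
  253 250 253 254]
 [253 252 253 254 253 253 253 253 253 253 253 253 254 253 253 254 254 254
  253 249 252 254]
 [253 252 253 254 253 253 253 253 253 253 254 253 254 253 253 254 254 254
  254 251 251 254]
 [252 252 253 254 253 253 253 253 253 253 254 253 254 253 253 254 254 254
  254 253 249 254]
 [251 253 253 254 253 253 253 253 253 253 254 253 254 253 253 254 254 254
  254 252 245 254]
 [250 253 253 254 253 253 253 253 253 253 254 253 254 253 253 254 254 254
  2
[... 1920 characters left out ...]
8 218 219 212 189 163 172 199
  243 253 253 254]
 [253 253 252 241 212 174 158 178 197 206 211 209 203 185 162 161 194 221
  253 253 253 254]
 [253 253 252 253 226 197 171 158 164 170 177 172 167 163 165 184 214 243
  254 253 253 254]
 [253 253 252 254 245 213 193 171 165 160 161 159 163 175 192 204 238 253
  254 253 253 253]
 [253 253 252 254 253 238 220 199 192 187 178 179 192 199 216 229 253 254
  254 253 254 253]
 [253 253 252 254 254 253 248 225 214 205 199 202 213 222 242 252 254 254
  254 253 254 253]
 [253 253 253 254 254 254 254 249 240 230 223 228 238 247 254 254 254 253
  254 253 254 253]
 [253 253 253 254 254 254 254 254 254 253 251 253 254 254 254 254 254 254
  254 253 254 253]]
```

View pics/c3.png

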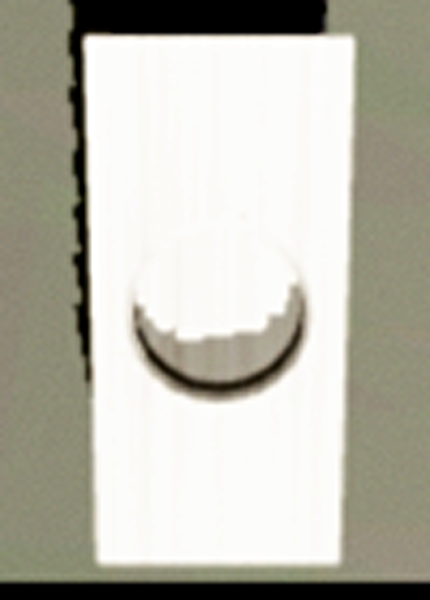

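Run:
```python
from h import *
import pickle
from scipy.optimize import least_squares
o=pickle.load(open("w1.pkl","rb")); C=cam("wrist",o)
im=cv2.imread("pics/w1.png"); g=im[:,:,1].astype(int)
sub=np.zeros(g.shape,bool); sub[177:216,294:348]=True
m=(g<246)&sub
pts=[]
for u in range(302,342):
    v=np.where(m[:,u])[0]
    if len(v): pts.append((u,v.max()+.5))
P=ray(C,pts,.08)[:,:2]
for p in (P,):
    f=least_squares(lambda q:np.hypot(p[:,0]-q[0],p[:,1]-q[1])-q[2],[.608,.02,.02]); print("circle",f.x, np.sqrt(np.mean(f.fun**2)))
rc=f.x[:2]
pm=np.zeros(g.shape,np.uint8); pm[122:252,284:356]=(g[122:252,284:356]>244)
pm=cv2.morphologyEx(pm,cv2.MORPH_OPEN,np.ones((3,3)))
print("platter w",rect(pm,C,.08))
# scale top outline in wrist: left/right/top edges
th=np.radians(81.49);y=np.array([np.cos(th),np.sin(th)]);x=np.array([y[1],-y[0]])
O=np.array([.58166,.02131])
rs=O+.025*x-.02*y
print("rail",rs,"recess rel rail (x,y):",(rc-rs)@x,(rc-rs)@y)
# far edge corners of scale in wrist
for uv in [(194.5,57),(396.5,57)]: 
    q=ray(C,uv,.045)[0,:2]-O; print(q@x,q@y)
t=cv2.imread("pics/top0.png");h=cv2.cvtColor(t,cv2.COLOR_BGR2HSV);Ct=cam("top")
k=np.zeros(g.shape,bool);k[160:182,305:332]=((h[:,:,1]>130)&(h[:,:,2]>150))[160:182,305:332]
b=max(blobs(k,10),key=lambda b:b[1][4]); 
for z in (.045,.05,.055):
    q=ray(Ct,b[2],z)[0,:2]; print("button",b[1],q,(q-O)@x,(q-O)@y, rect(b[3],Ct,z)[1])
print("nominal button",O-.068*x-.055*y)
```

```text
circle [0.60781373 0.01642072 0.02082386] 0.0002369204419588338
platter w (array([0.60785895, 0.01650389]), (118.06079864501953, 55.863582611083984), 81.408935546875)
rail [ 0.60342511 -0.00216935] recess rel rail (x,y): 0.0015893066191723405 0.019034836487138253
-0.09339756851508253 0.12375604848720899
0.09916029390733495 0.12360872773786462
button [312 165  12  11 109] [ 0.51036538 -0.02332319] -0.06390476135163747 -0.05469210194336654 (25.965606689453125, 28.411197662353516)
button [312 165  12  11 109] [ 0.5097626  -0.02331221] -0.06450252663214771 -0.054770444070323214 (25.846338272094727, 28.280736923217773)
button [312 165  12  11 109] [ 0.50915982 -0.02330123] -0.06510029191265805 -0.0548487861972799 (25.72713279724121, 28.150270462036133)
nominal button [ 0.50626967 -0.02302168]
```

Recess centre by the wrist view is (0.6078, 0.0164), 19 mm along the rail line, with a mouth diameter of 41.6 mm (42 expected). Next I go over the bowl.

Request:
step_arm --series '[{"ax": 0, "ay": 0, "az": -83.6, "x": -0.12, "y": -0.279, "z": 0, "claw": 100}, {"ax": 0, "ay": 0, "az": -83.6, "x": -0.12, "y": -0.279, "z": 0, "claw": 100}, {"ax": 0, "ay": 0, "az": -83.6, "x": -0.12, "y": -0.279, "z": 0, "claw": 100}, {"ax": 0, "ay": 0, "az": -83.6, "x": -0.12, "y": -0.279, "z": 0, "claw": 100}, {"ax": 0, "ay": 0, "az": -83.6, "x": -0.12, "y": -0.279, "z": 0, "claw": 100}, {"ax": 0, "ay": 0, "az": -83.6, "x": -0.12, "y": -0.279, "z": 0, "claw": 100}, {"ax": 0, "ay": 0, "az": -83.6, "x": -0.12, "y": -0.279, "z": 0, "claw": 100}, {"ax": 0, "ay": 0, "az": -83.6, "x": -0.12, "y": -0.279, "z": 0, "claw": 100}, {"ax": 0, "ay": 0, "az": -83.6, "x": -0.12, "y": -0.279, "z": 0, "claw": 100}, {"ax": 0, "ay": 0, "az": -83.6, "x": -0.12, "y": -0.279, "z": 0, "claw": 100}, {"ax": 0, "ay": 0, "az": -83.6, "x": -0.12, "y": -0.279, "z": 0, "claw": 100}, {"ax": 0, "ay": 0, "az": -83.6, "x": -0.12, "y": -0.279, "z": 0, "claw": 100}]'

```text
time_s: 3.05
tool_pos: [0.4884, -0.2608, 0.2107]
tool_rot: [-179.9, -0.0, -1.8]
force: [-0.2, -0.5, -0.0]
grip_width: 0.0872
```

Run:
```python
from h import *
import pickle
o=status.get_obs(); im=vision.read_camera("wrist"); cv2.imwrite("pics/w2.png",im[:,:,::-1]); pickle.dump(o,open("w2.pkl","wb")); print(o['tool_pos'],o['tool_rot'],o['time_s'],o['qpos'])
```

```text
[ 0.48840369 -0.26084822  0.21068954] [-1.79949222e+02 -2.32245344e-02 -1.76641149e+00] 3.05 [-20.19500137   9.32841745  50.75468658 100.15543     -7.55991974
  74.04805262 -59.49152455]
```

View pics/w2.png

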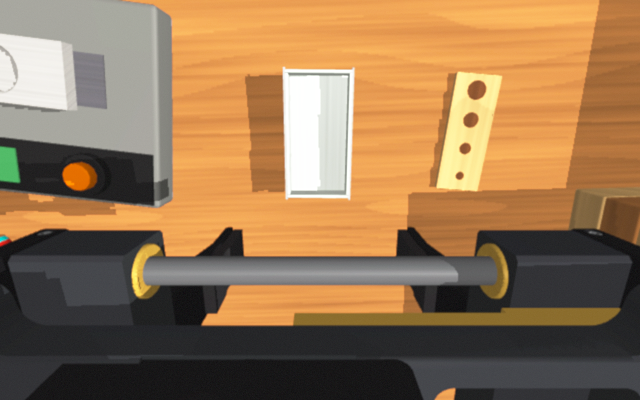

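The wrist view shows the whole bowl rim from (284,69) to (352,198), and the button at (80,177).

```bash
python3 - <<'E'
from h import *
import pickle
o=pickle.load(open("w2.pkl","rb")); C=cam("wrist",o)
im=cv2.imread("pics/w2.png"); h=cv2.cvtColor(im,cv2.COLOR_BGR2HSV).astype(int)
S,V=h[:,:,1],h[:,:,2]
m=np.zeros(V.shape,bool); m[60:205,275:362]=((S<60)&(V>110))[60:205,275:362]
b=max(blobs(m,100),key=lambda b:b[1][4]); print(b[1])
print("bowl",rect(b[3],C,.036))
# white rim corners
print([list(np.round(ray(C,p,.036)[0],4)) for p in [(284,68.5),(353.5,69),(351.5,198),(286.5,198)]])
k=np.zeros(V.shape,bool); k[155:195,58:100]=((h[:,:,0]<20)&(S>150)&(V>130))[155:195,58:100]
b=max(blobs(k,50),key=lambda b:b[1][4])
th=np.radians(81.49);y=np.array([np.cos(th),np.sin(th)]);x=np.array([y[1],-y[0]]);O=np.array([.58166,.02131])
for z in (.045,.05,.055,.06):
    q,s,_=rect(b[3],C,z); print("button",z,b[1],q,s,(q-O)@x,(q-O)@y)
E
python3 - <<'E'
import cv2
im=cv2.imread("pics/w2.png"); cv2.imwrite("pics/c4.png",cv2.resize(im[120:220,20:180],(800,500),interpolation=cv2.INTER_CUBIC))
im=cv2.imread("pics/scene0.png"); cv2.imwrite("pics/c5.png",cv2.resize(im[205:285,290:400],(800,582),interpolation=cv2.INTER_CUBIC))
E
```

```text
[ 283   67   71  133 8768]
bowl (array([ 0.53803442, -0.26090826]), (71.07794952392578, 134.9050750732422), 87.76875305175781)
[[np.float64(0.6054), np.float64(-0.2297), np.float64(0.036)], [np.float64(0.6027), np.float64(-0.2985), np.float64(0.036)], [np.float64(0.4703), np.float64(-0.2959), np.float64(0.036)], [np.float64(0.4726), np.float64(-0.2243), np.float64(0.036)]]
button 0.045 [ 62 162  34  29 748] [ 0.50538467 -0.00818217] (29.210681915283203, 35.15082550048828) -0.07107122701527721 -0.04045484261409659
button 0.05 [ 62 162  34  29 748] [ 0.50622189 -0.01217785] (28.753419876098633, 34.600555419921875) -0.0696519372877939 -0.044282633066071254
button 0.055 [ 62 162  34  29 748] [ 0.50705908 -0.01617353] (28.296140670776367, 34.050296783447266) -0.06823267633062516 -0.04811043746584303
button 0.06 [ 62 162  34  29 748] [ 0.50789627 -0.0201692 ] (27.838890075683594, 33.500038146972656) -0.06681341763148303 -0.05193822677482425
```

View pics/c4.png

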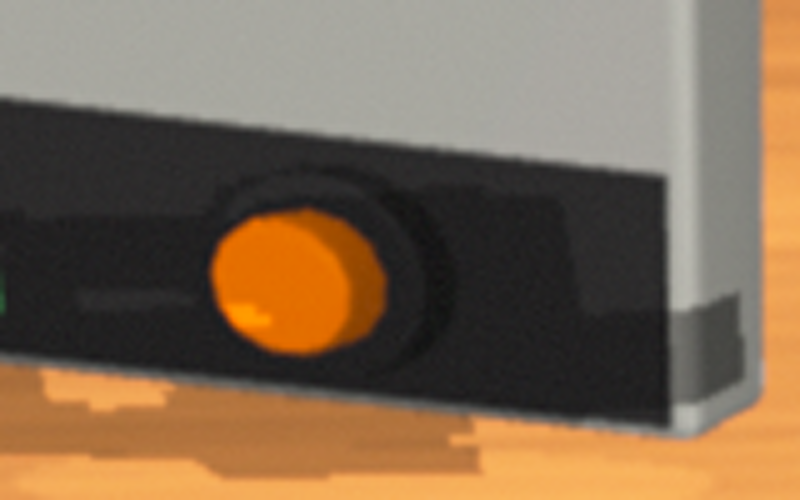

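View pics/c5.png

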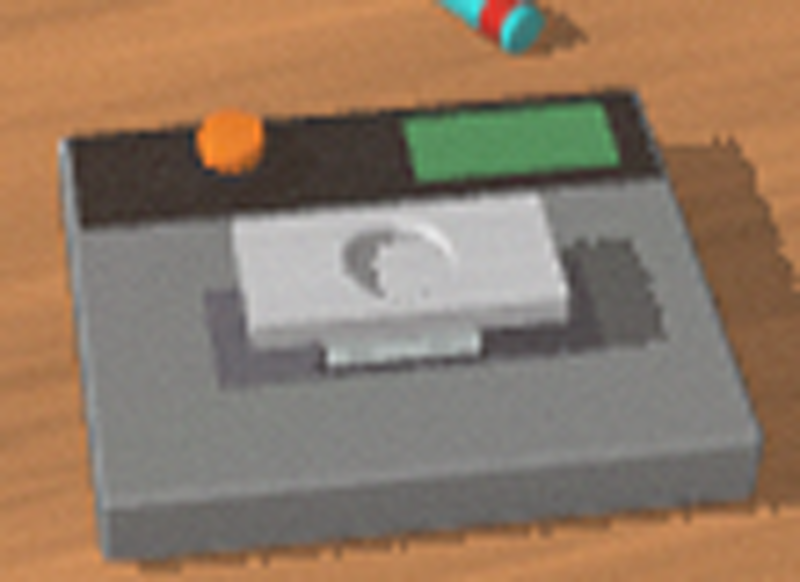

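Bowl centre is (0.538, −0.2615), long axis −2°, and its size checks out at 132×69. Moving to grasp it.

Request:
step_arm --series '[{"ax": 0, "ay": 0, "az": 0, "x": 0.05, "y": 0.001, "z": 0, "claw": 100}, {"ax": 0, "ay": 0, "az": 0, "x": 0.05, "y": 0.001, "z": -0.04, "claw": 100}, {"ax": 0, "ay": 0, "az": 0, "x": 0.05, "y": 0.001, "z": -0.08, "claw": 100}, {"ax": 0, "ay": 0, "az": 0, "x": 0.05, "y": 0.001, "z": -0.12, "claw": 100}, {"ax": 0, "ay": 0, "az": 0, "x": 0.05, "y": 0.001, "z": -0.15, "claw": 100}, {"ax": 0, "ay": 0, "az": 0, "x": 0.05, "y": 0.001, "z": -0.175, "claw": 100}, {"ax": 0, "ay": 0, "az": 0, "x": 0.05, "y": 0.001, "z": -0.195, "claw": 100}, {"ax": 0, "ay": 0, "az": 0, "x": 0.05, "y": 0.001, "z": -0.195, "claw": 100}, {"ax": 0, "ay": 0, "az": 0, "x": 0.05, "y": 0.001, "z": -0.195, "claw": 100}]'

```text
time_s: 4.0
tool_pos: [0.5381, -0.2613, 0.0159]
tool_rot: [180.0, 0.0, -2.0]
force: [-0.3, -0.3, 0.1]
grip_width: 0.0871
```

Run:
```python
from h import *
o=status.get_obs(); im=vision.read_camera("wrist"); cv2.imwrite("pics/w3.png",im[:,:,::-1]); print(o['tool_pos'],o['tool_rot'],o['force'])
```

```text
[ 0.53806241 -0.26127364  0.01585079] [ 1.79994345e+02  1.75662542e-02 -1.99234201e+00] [-0.30180455 -0.33982338  0.07431976]
```

View pics/w3.png

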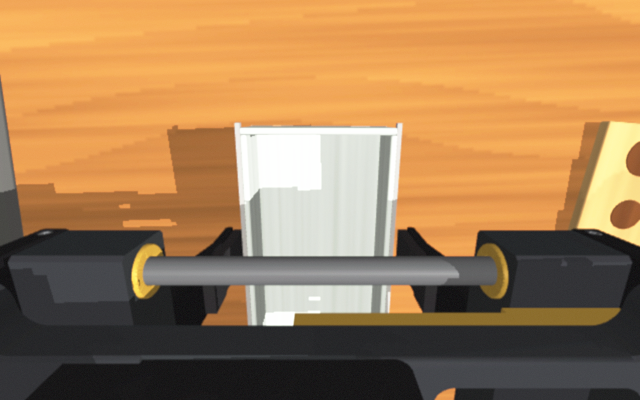

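The bowl sits centred between the fingers (rim columns 236–402). Closing on it.

Request:
step_arm --series '[{"ax": 0, "ay": 0, "az": 0, "x": 0, "y": 0, "z": 0, "claw": 65}, {"ax": 0, "ay": 0, "az": 0, "x": 0, "y": 0, "z": 0, "claw": 65}, {"ax": 0, "ay": 0, "az": 0, "x": 0, "y": 0, "z": 0, "claw": 65}, {"ax": 0, "ay": 0, "az": 0, "x": 0, "y": 0, "z": 0, "claw": 65}, {"ax": 0, "ay": 0, "az": 0, "x": 0, "y": 0, "z": 0, "claw": 65}]' --squeeze 25

```text
time_s: 4.55
tool_pos: [0.5384, -0.2612, 0.0163]
tool_rot: [-180.0, -0.1, -2.0]
force: [-1.5, 2.7, 5.7]
grip_width: 0.068
```

Request:
step_arm --series '[{"ax": 0, "ay": 0, "az": 0, "x": 0, "y": 0, "z": 0.015, "claw": 65}, {"ax": 0, "ay": 0, "az": 0, "x": 0, "y": 0, "z": 0.045, "claw": 65}, {"ax": 0, "ay": 0, "az": 0, "x": 0, "y": 0, "z": 0.085, "claw": 65}, {"ax": 0, "ay": 0, "az": 0, "x": 0, "y": 0, "z": 0.12, "claw": 65}, {"ax": 0, "ay": 0, "az": 5, "x": 0.005, "y": 0.015, "z": 0.14, "claw": 65}, {"ax": 0, "ay": 0, "az": 12, "x": 0.012, "y": 0.04, "z": 0.15, "claw": 65}, {"ax": 0, "ay": 0, "az": 20, "x": 0.02, "y": 0.07, "z": 0.15, "claw": 65}, {"ax": 0, "ay": 0, "az": 28, "x": 0.027, "y": 0.1, "z": 0.15, "claw": 65}, {"ax": 0, "ay": 0, "az": 36, "x": 0.034, "y": 0.13, "z": 0.15, "claw": 65}, {"ax": 0, "ay": 0, "az": 44, "x": 0.041, "y": 0.16, "z": 0.15, "claw": 65}, {"ax": 0, "ay": 0, "az": 52, "x": 0.048, "y": 0.19, "z": 0.15, "claw": 65}, {"ax": 0, "ay": 0, "az": 60, "x": 0.054, "y": 0.22, "z": 0.15, "claw": 65}]'

```text
time_s: 5.75
tool_pos: [0.5915, -0.0407, 0.1656]
tool_rot: [-180.0, 0.0, 58.2]
force: [0.6, -0.3, -3.2]
grip_width: 0.0679
```

Request:
step_arm --series '[{"ax": 0, "ay": 0, "az": 8, "x": 0.006, "y": 0.025, "z": 0, "claw": 65}, {"ax": 0, "ay": 0, "az": 16, "x": 0.012, "y": 0.045, "z": -0.01, "claw": 65}, {"ax": 0, "ay": 0, "az": 21.5, "x": 0.015, "y": 0.055, "z": -0.02, "claw": 65}, {"ax": 0, "ay": 0, "az": 23.5, "x": 0.016, "y": 0.058, "z": -0.025, "claw": 65}, {"ax": 0, "ay": 0, "az": 23.5, "x": 0.016, "y": 0.058, "z": -0.025, "claw": 65}, {"ax": 0, "ay": 0, "az": 23.5, "x": 0.016, "y": 0.058, "z": -0.025, "claw": 65}]'

```text
time_s: 6.35
tool_pos: [0.6075, 0.0158, 0.1406]
tool_rot: [-180.0, 0.1, 81.3]
force: [-1.1, 0.7, -3.2]
grip_width: 0.0674
```

Run:
```python
from h import *
o=status.get_obs(); im=vision.read_camera("wrist"); cv2.imwrite("pics/w4.png",im[:,:,::-1]); print(o['tool_pos'],o['tool_rot'],o['force'],o['grip_width'],o['wrist_torque'],o['qpos'])
im=vision.read_camera("scene"); cv2.imwrite("pics/s4.png",cv2.resize(im[180:310,250:440,::-1],(800,547)))
```

```text
[0.60753661 0.01576125 0.14063578] [-1.79978043e+02  5.65355190e-02  8.13342159e+01] [-1.09102576  0.7309132  -3.23127443] 0.06735899467715771 [-0.04655525  0.08412922 -0.03325025] [-28.26986924  17.88050754  29.1987197   96.87313262  -9.26024159
  67.69445849  -5.38330426]
```

View pics/w4.png

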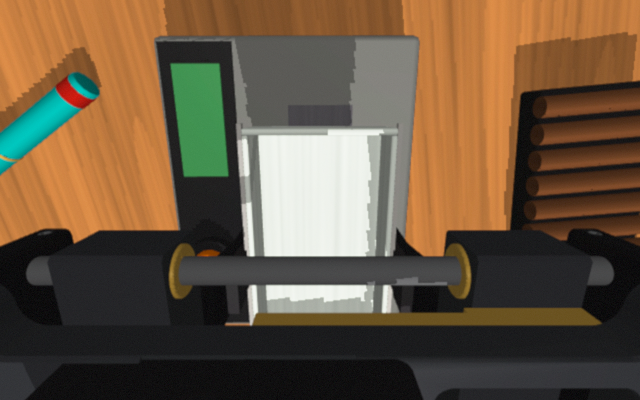

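View pics/s4.png

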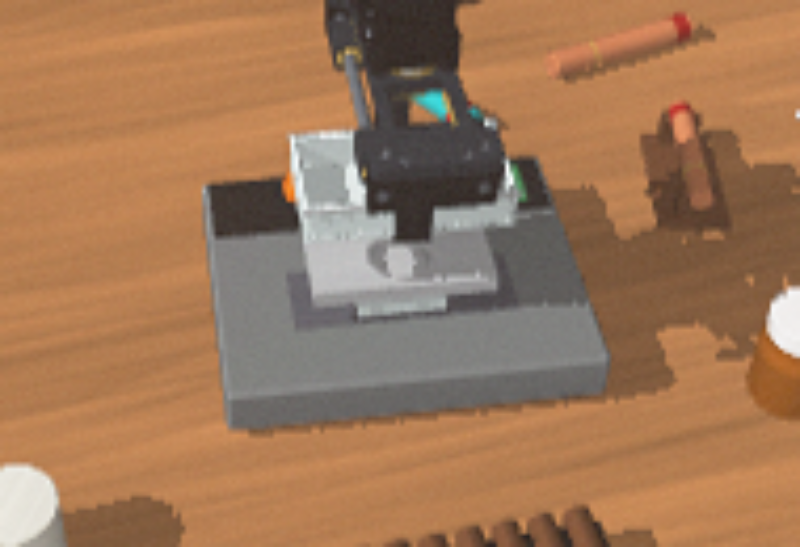

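Run:
```python
from h import *
p=vision.camera_params("wrist");T=p['tool_from_camera'];f=200/np.tan(np.radians(p['fovy']/2))
for n in ("w3","w4"):
    g=cv2.cvtColor(cv2.imread(f"pics/{n}.png"),cv2.COLOR_BGR2GRAY).astype(int)
    col=g[112:142,300:340].mean(1); print(n,np.round(col).astype(int))
for v in (124,126,128,130,134):
    d=T[:3,:3]@np.array([(320-p['cx'])/f,(v-p['cy'])/f,1]); s=(-.02-T[2,3])/d[2]; print(v,(T[:3,3]+s*d)*1000)
```

```text
w3 [184 183 182 180 180 179 179 179 179 177 175 172 168 163 161 191 248 255
 255 254 254 250 240 240 241 241 241 241 241 241]
w4 [ 70  70  70  70  70  70  70  70  70  70  70  69  69  82 112 125 145 175
 194 195 192 185 187 219 237 241 240 240 240 240]
124 [ 67.14264383  -0.10103345 -20.        ]
126 [ 66.32070821  -0.10125647 -20.        ]
128 [ 65.49605509  -0.10148023 -20.        ]
130 [ 64.66867096  -0.10170473 -20.        ]
134 [ 63.00565525  -0.10215596 -20.        ]
```

Request:
step_arm --series '[{"ax": 0, "ay": 0, "az": 0, "x": 0, "y": 0.0005, "z": -0.015, "claw": 65}, {"ax": 0, "ay": 0, "az": 0, "x": 0, "y": 0.0005, "z": -0.03, "claw": 65}, {"ax": 0, "ay": 0, "az": 0, "x": 0, "y": 0.0005, "z": -0.038, "claw": 65}, {"ax": 0, "ay": 0, "az": 0, "x": 0, "y": 0.0005, "z": -0.041, "claw": 65}, {"ax": 0, "ay": 0, "az": 0, "x": 0, "y": 0.0005, "z": -0.043, "claw": 65}, {"ax": 0, "ay": 0, "az": 0, "x": 0, "y": 0.0005, "z": -0.0445, "claw": 65}, {"ax": 0, "ay": 0, "az": 0, "x": 0, "y": 0.0005, "z": -0.046, "claw": 65}, {"ax": 0, "ay": 0, "az": 0, "x": 0, "y": 0.0005, "z": -0.046, "claw": 65}]'

```text
time_s: 7.25
tool_pos: [0.608, 0.0171, 0.0948]
tool_rot: [180.0, -0.0, 81.4]
force: [0.8, -0.0, -2.9]
grip_width: 0.0675
```

Request:
step_arm --series '[{"ax": 0, "ay": 0, "az": 0, "x": 0, "y": 0, "z": -0.001, "claw": 65}, {"ax": 0, "ay": 0, "az": 0, "x": 0, "y": 0, "z": -0.002, "claw": 65}, {"ax": 0, "ay": 0, "az": 0, "x": 0, "y": 0, "z": -0.002, "claw": 65}]'

```text
time_s: 7.55
tool_pos: [0.6078, 0.0171, 0.0925]
tool_rot: [-180.0, 0.0, 81.4]
force: [0.3, 0.4, -2.9]
grip_width: 0.0675
```

No contact 3.5 mm below the rim level, so the foot is entering the recess. Continuing gently to the floor.

Request:
step_arm --series '[{"ax": 0, "ay": 0, "az": 0, "x": 0, "y": 0, "z": -0.001, "claw": 65}, {"ax": 0, "ay": 0, "az": 0, "x": 0, "y": 0, "z": -0.002, "claw": 65}, {"ax": 0, "ay": 0, "az": 0, "x": 0, "y": 0, "z": -0.003, "claw": 65}, {"ax": 0, "ay": 0, "az": 0, "x": 0, "y": 0, "z": -0.003, "claw": 65}]'

```text
time_s: 7.95
tool_pos: [0.6077, 0.0171, 0.0894]
tool_rot: [-180.0, 0.0, 81.4]
force: [-0.4, -0.1, -3.5]
grip_width: 0.0678
```

Request:
step_arm --series '[{"ax": 0, "ay": 0, "az": 0, "x": 0, "y": 0, "z": -0.001, "claw": 65}, {"ax": 0, "ay": 0, "az": 0, "x": 0, "y": 0, "z": -0.002, "claw": 65}, {"ax": 0, "ay": 0, "az": 0, "x": 0, "y": 0, "z": -0.002, "claw": 65}]'

```text
time_s: 8.25
tool_pos: [0.608, 0.0171, 0.0878]
tool_rot: [180.0, -0.0, 81.4]
force: [-0.4, -0.7, -1.0]
grip_width: 0.0675
```

Request:
step_arm --series '[{"ax": 0, "ay": 0, "az": 0, "x": 0, "y": 0, "z": -0.0007, "claw": 65}, {"ax": 0, "ay": 0, "az": 0, "x": 0, "y": 0, "z": -0.0012, "claw": 65}, {"ax": 0, "ay": 0, "az": 0, "x": 0, "y": 0, "z": -0.0012, "claw": 65}, {"ax": 0, "ay": 0, "az": 0, "x": 0, "y": 0, "z": -0.0012, "claw": 65}]'

```text
time_s: 8.65
tool_pos: [0.608, 0.0171, 0.0866]
tool_rot: [180.0, -0.0, 81.4]
force: [0.5, -0.3, 0.8]
grip_width: 0.0679
```

The force went from −3.2 to +0.8 N, so the platter now carries about 4 N and the bowl's weight. Opening the jaws.

Request:
step_arm --series '[{"ax": 0, "ay": 0, "az": 0, "x": 0, "y": 0, "z": 0, "claw": 85}, {"ax": 0, "ay": 0, "az": 0, "x": 0, "y": 0, "z": 0, "claw": 98}, {"ax": 0, "ay": 0, "az": 0, "x": 0, "y": 0, "z": 0, "claw": 100}, {"ax": 0, "ay": 0, "az": 0, "x": 0, "y": 0, "z": 0, "claw": 100}, {"ax": 0, "ay": 0, "az": 0, "x": 0, "y": 0, "z": 0.01, "claw": 100}, {"ax": 0, "ay": 0, "az": 0, "x": 0, "y": 0, "z": 0.04, "claw": 100}, {"ax": 0, "ay": 0, "az": 0, "x": 0, "y": 0, "z": 0.08, "claw": 100}, {"ax": 0, "ay": 0, "az": 0, "x": -0.03, "y": -0.02, "z": 0.12, "claw": 100}, {"ax": 0, "ay": 0, "az": 0, "x": -0.05, "y": -0.05, "z": 0.12, "claw": 100}, {"ax": 0, "ay": 0, "az": 0, "x": -0.05, "y": -0.05, "z": 0.12, "claw": 100}]'

```text
time_s: 9.65
tool_pos: [0.5567, -0.0388, 0.2095]
tool_rot: [179.8, 0.0, 81.0]
force: [0.1, 0.1, -0.5]
grip_width: 0.087
```

Run:
```python
from h import *
import pickle
o=status.get_obs(); im=vision.read_camera("wrist"); cv2.imwrite("pics/w5.png",im[:,:,::-1]); pickle.dump(o,open("w5.pkl","wb")); print(o['tool_pos'],o['tool_rot'],o['force'],o['grip_width'],o['time_s'])
im=vision.read_camera("scene"); cv2.imwrite("pics/s5f.png",im[:,:,::-1]); cv2.imwrite("pics/s5.png",cv2.resize(im[190:300,280:420,::-1],(760,597),interpolation=cv2.INTER_CUBIC))
```

```text
[ 0.55671002 -0.03878112  0.20948031] [1.79788713e+02 1.42028356e-02 8.10212327e+01] [ 0.050772    0.11076412 -0.51032102] 0.08702000870580247 9.65
```

View pics/w5.png

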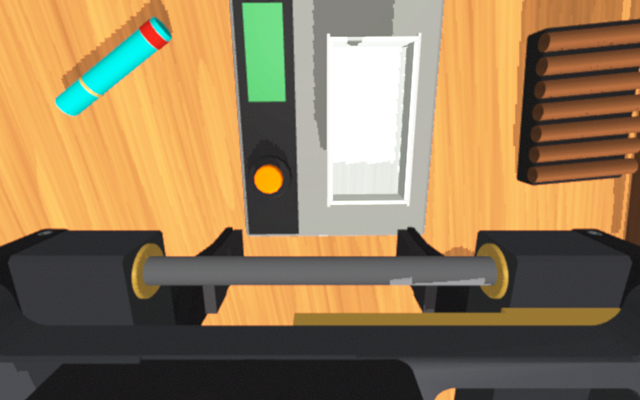

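View pics/s5.png

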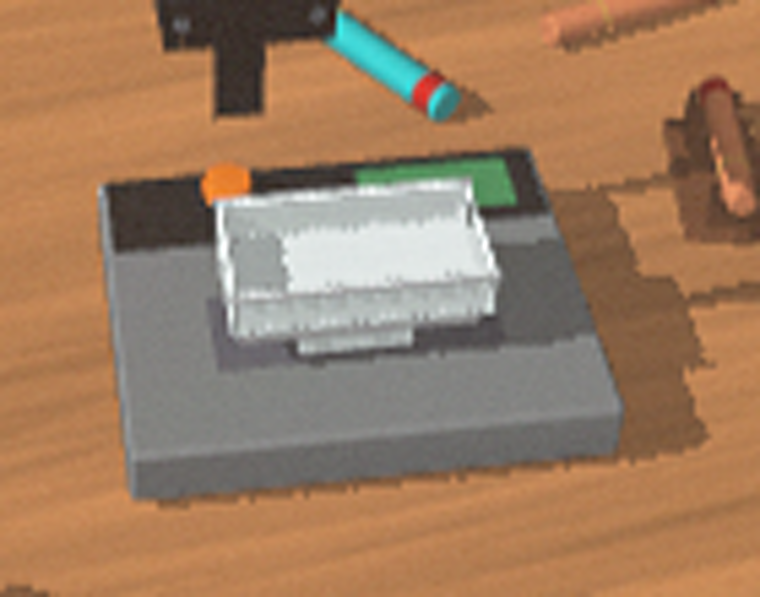

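The bowl is seated and level; the wrist view has its rim at (328–420, 34–205) and the button at (268,180). I'll measure the rim height and the button.

Run:
```python
from h import *
import pickle
o=pickle.load(open("w5.pkl","rb")); C=cam("wrist",o)
im=cv2.imread("pics/w5.png"); h=cv2.cvtColor(im,cv2.COLOR_BGR2HSV).astype(int)
V=h[:,:,2]; g=im.min(2).astype(int)
m=np.zeros(V.shape,bool); m[28:212,320:428]=(g>225)[28:212,320:428]
for z in (.106,.114): print("bowl",z,rect(m,C,z))
k=np.zeros(V.shape,bool); k[155:205,245:292]=((h[:,:,0]<25)&(h[:,:,1]>150)&(V>130))[155:205,245:292]
b=max(blobs(k,50),key=lambda b:b[1][4])
for z in (.05,.055,.06,.065): print("button",z,b[1],rect(b[3],C,z))
Cs=cam("scene");s=cv2.imread("pics/s5f.png");hs=cv2.cvtColor(s,cv2.COLOR_BGR2HSV).astype(int)
k=np.zeros(V.shape,bool); k[210:240,305:340]=((hs[:,:,0]<20)&(hs[:,:,1]>170)&(hs[:,:,2]>150))[210:240,305:340]
b=max(blobs(k,10),key=lambda b:b[1][4]); print(b[1],b[2]); 
for z in (.05,.055,.06,.065): print(ray(Cs,b[2],z))
```

```text
bowl 0.106 (array([0.60762164, 0.01651376]), (135.7076416015625, 71.16328430175781), 81.47991180419922)
bowl 0.114 (array([0.60635193, 0.01697093]), (131.4857940673828, 68.94921875), 81.47979736328125)
button 0.05 [254 165  29  29 671] (array([ 0.50541782, -0.02369199]), (29.512710571289062, 29.278547286987305), 80.92051696777344)
button 0.055 [254 165  29  29 671] (array([ 0.50639798, -0.02281538]), (29.041481018066406, 28.811037063598633), 80.92044830322266)
button 0.06 [254 165  29  29 671] (array([ 0.50737811, -0.02193877]), (28.570240020751953, 28.34359359741211), 80.92058563232422)
button 0.065 [254 165  29  29 671] (array([ 0.50835837, -0.02106216]), (28.099021911621094, 27.876079559326172), 80.92044067382812)
[317 220   9   7  44] [320.86363636 222.88636364]
[[ 0.49204771 -0.0164351   0.05      ]]
[[ 0.49724965 -0.01791497  0.055     ]]
[[ 0.50245159 -0.01939483  0.06      ]]
[[ 0.50765353 -0.0208747   0.065     ]]
```

Bowl centre at home rim height is (0.6076, 0.0165), which matches the recess. The button is at (0.507, −0.022), with its top at about 60–65 mm. I'll turn so the gripper body runs along the panel, and shut the jaws above the button.

Request:
step_arm --series '[{"ax": 0, "ay": 0, "az": 8.5, "x": -0.05, "y": 0.017, "z": 0, "claw": 0}, {"ax": 0, "ay": 0, "az": 17, "x": -0.05, "y": 0.017, "z": 0, "claw": 0}, {"ax": 0, "ay": 0, "az": 25.5, "x": -0.05, "y": 0.017, "z": 0, "claw": 0}, {"ax": 0, "ay": 0, "az": 34, "x": -0.05, "y": 0.017, "z": 0, "claw": 0}, {"ax": 0, "ay": 0, "az": 42.5, "x": -0.05, "y": 0.017, "z": 0, "claw": 0}, {"ax": 0, "ay": 0, "az": 51, "x": -0.05, "y": 0.017, "z": -0.02, "claw": 0}, {"ax": 0, "ay": 0, "az": 59.5, "x": -0.05, "y": 0.017, "z": -0.05, "claw": 0}, {"ax": 0, "ay": 0, "az": 68, "x": -0.05, "y": 0.017, "z": -0.08, "claw": 0}, {"ax": 0, "ay": 0, "az": 77.5, "x": -0.05, "y": 0.017, "z": -0.11, "claw": 0}, {"ax": 0, "ay": 0, "az": 77.5, "x": -0.05, "y": 0.017, "z": -0.125, "claw": 0}, {"ax": 0, "ay": 0, "az": 77.5, "x": -0.05, "y": 0.017, "z": -0.125, "claw": 0}]' --squeeze 20

```text
time_s: 10.85
tool_pos: [0.506, -0.0151, 0.0787]
tool_rot: [-179.8, -0.3, 159.0]
force: [-0.2, -0.4, -0.4]
grip_width: 0.0073
```

Run:
```python
from h import *
o=status.get_obs(); print(o['tool_pos'],o['tool_rot'],o['force'],o['grip_width'],o['qpos'])
im=vision.read_camera("scene"); cv2.imwrite("pics/s6.png",cv2.resize(im[170:300,270:430,::-1],(738,600),interpolation=cv2.INTER_CUBIC))
```

```text
[ 0.5059853  -0.0150522   0.07870817] [-179.8296506    -0.28039228  159.00192348] [-0.16059588 -0.40495984 -0.38360502] 0.00728979583981957 [-27.32391625   9.27313074  28.12907496 114.00273974  -5.05468383
  58.22678849  72.18624076]
```

View pics/s6.png

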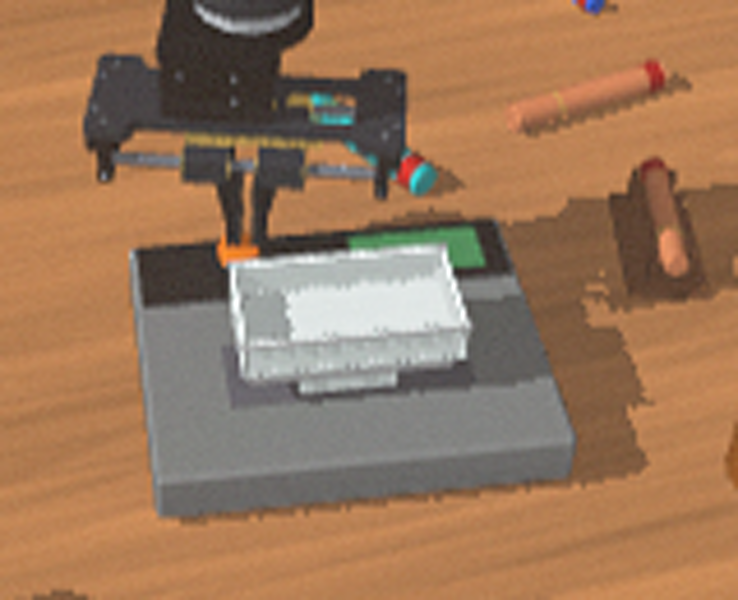

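Request:
step_arm --series '[{"ax": 0, "ay": 0, "az": 0, "x": 0.001, "y": -0.007, "z": 0, "claw": 0}, {"ax": 0, "ay": 0, "az": 0, "x": 0.001, "y": -0.007, "z": 0, "claw": 0}, {"ax": 0, "ay": 0, "az": 0, "x": 0.001, "y": -0.007, "z": 0, "claw": 0}]'

```text
time_s: 11.2
tool_pos: [0.5097, -0.0232, 0.0824]
tool_rot: [179.9, 0.1, 158.9]
force: [-0.4, -0.0, -0.2]
grip_width: 0.0003
```

Request:
step_arm --series '[{"ax": 0, "ay": 0, "az": 0, "x": -0.002, "y": 0, "z": -0.004, "claw": 0}, {"ax": 0, "ay": 0, "az": 0, "x": -0.002, "y": 0, "z": -0.008, "claw": 0}, {"ax": 0, "ay": 0, "az": 0, "x": -0.002, "y": 0, "z": -0.01, "claw": 0}, {"ax": 0, "ay": 0, "az": 0, "x": -0.002, "y": 0, "z": -0.012, "claw": 0}, {"ax": 0, "ay": 0, "az": 0, "x": -0.002, "y": 0, "z": -0.012, "claw": 0}]'

```text
time_s: 11.7
tool_pos: [0.507, -0.0228, 0.0696]
tool_rot: [180.0, 0.0, 158.9]
force: [-0.6, 0.0, 4.4]
grip_width: 0.0006
```

Request:
step_arm --series '[{"ax": 0, "ay": 0, "az": 0, "x": 0, "y": 0, "z": -0.001, "claw": 0}, {"ax": 0, "ay": 0, "az": 0, "x": 0, "y": 0, "z": -0.001, "claw": 0}]'

```text
time_s: 11.9
tool_pos: [0.5071, -0.0228, 0.0694]
tool_rot: [180.0, -0.0, 158.9]
force: [-2.9, -0.0, 10.0]
grip_width: 0.0004
```

The force rises sharply to 10 N with almost no travel, so the button is at its stop (tip at 61.4 mm, top about 67.5 mm before, about 6 mm of travel). Holding, then releasing.

Request:
step_arm --series '[{"ax": 0, "ay": 0, "az": 0, "x": 0, "y": 0, "z": 0, "claw": 0}, {"ax": 0, "ay": 0, "az": 0, "x": 0, "y": 0, "z": 0, "claw": 0}, {"ax": 0, "ay": 0, "az": 0, "x": 0, "y": 0, "z": 0, "claw": 0}, {"ax": 0, "ay": 0, "az": 0, "x": 0, "y": 0, "z": 0, "claw": 0}, {"ax": 0, "ay": 0, "az": 0, "x": 0, "y": 0, "z": 0, "claw": 0}, {"ax": 0, "ay": 0, "az": 0, "x": 0, "y": 0, "z": 0, "claw": 0}]'

```text
time_s: 12.5
tool_pos: [0.507, -0.0228, 0.0693]
tool_rot: [180.0, -0.0, 158.9]
force: [-2.4, 0.2, 9.9]
grip_width: 0.0007
```

Run:
```python
from h import *
o=status.get_obs(); print(o['tool_pos'],o['force'])
im=vision.read_camera("scene"); cv2.imwrite("pics/s7.png",cv2.resize(im[190:240,290:370,::-1],(800,500),interpolation=cv2.INTER_CUBIC))
```

```text
[ 0.50704324 -0.02277429  0.06934138] [-2.44395974  0.19547899  9.86796895]
```

View pics/s7.png

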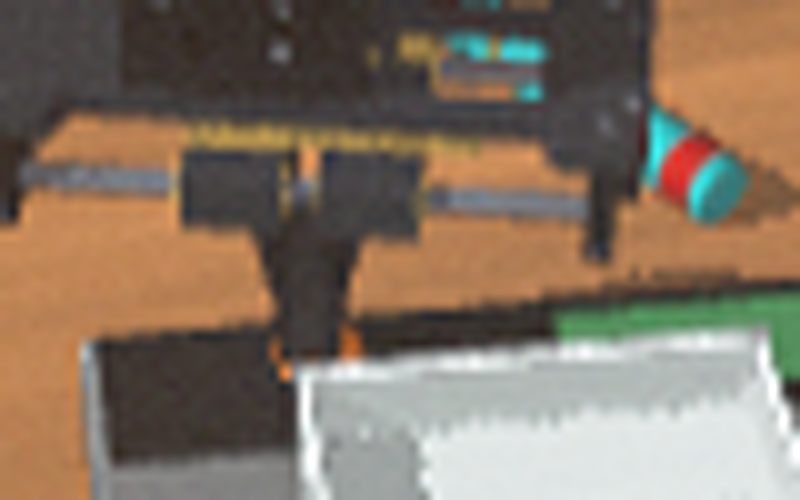

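The crop shows the shut fingers on the orange button. Releasing slowly, with a mid-way force reading as a travel check.

Request:
step_arm --series '[{"ax": 0, "ay": 0, "az": 0, "x": 0, "y": 0, "z": 0.003, "claw": 0}, {"ax": 0, "ay": 0, "az": 0, "x": 0, "y": 0, "z": 0.005, "claw": 0}]'

```text
time_s: 12.75
tool_pos: [0.507, -0.0228, 0.0736]
tool_rot: [180.0, 0.0, 158.9]
force: [-0.4, 0.2, 2.7]
grip_width: 0.0007
```

Request:
step_arm --series '[{"ax": 0, "ay": 0, "az": 0, "x": 0, "y": 0, "z": 0.015, "claw": 0}, {"ax": 0, "ay": 0, "az": 0, "x": 0, "y": 0, "z": 0.05, "claw": 0}, {"ax": 0, "ay": 0, "az": 0, "x": 0, "y": 0, "z": 0.1, "claw": 0}, {"ax": 0, "ay": 0, "az": 0, "x": -0.02, "y": 0.045, "z": 0.12, "claw": 50}, {"ax": 0, "ay": 0, "az": 0, "x": -0.035, "y": 0.095, "z": 0.12, "claw": 60}, {"ax": 0, "ay": 0, "az": 0, "x": -0.035, "y": 0.145, "z": 0.12, "claw": 60}, {"ax": 0, "ay": 0, "az": 0, "x": -0.02, "y": 0.195, "z": 0.12, "claw": 60}, {"ax": 0, "ay": 0, "az": 0, "x": 0.0, "y": 0.24, "z": 0.12, "claw": 60}, {"ax": 0, "ay": 0, "az": 0, "x": 0.02, "y": 0.28, "z": 0.12, "claw": 60}, {"ax": 0, "ay": 0, "az": 0, "x": 0.02, "y": 0.28, "z": 0.12, "claw": 60}, {"ax": 0, "ay": 0, "az": 0, "x": 0.02, "y": 0.28, "z": 0.12, "claw": 60}]'

```text
time_s: 13.85
tool_pos: [0.5263, 0.2579, 0.1917]
tool_rot: [-179.8, -0.1, 159.1]
force: [0.4, -0.7, 0.5]
grip_width: 0.0502
```

Run:
```python
from h import *
import pickle
o=status.get_obs(); im=vision.read_camera("wrist"); cv2.imwrite("pics/w8.png",im[:,:,::-1]); pickle.dump(o,open("w8.pkl","wb")); print(o['tool_pos'],o['tool_rot'],o['force'],o['grip_width'],o['time_s'],o['joint_velocities'])
im=vision.read_camera("scene"); cv2.imwrite("pics/s8.png",cv2.resize(im[190:300,280:430,::-1],(800,587),interpolation=cv2.INTER_CUBIC))
```

```text
[0.52634114 0.25786396 0.19173204] [-1.79840544e+02 -5.99112913e-02  1.59069967e+02] [ 0.36226733 -0.74775233  0.48644083] 0.050186270148882876 13.85 [ 1.30351758 -2.52980931  2.29683235  1.7406356   0.74149417  0.47549236
 -0.0297454 ]
```

View pics/w8.png

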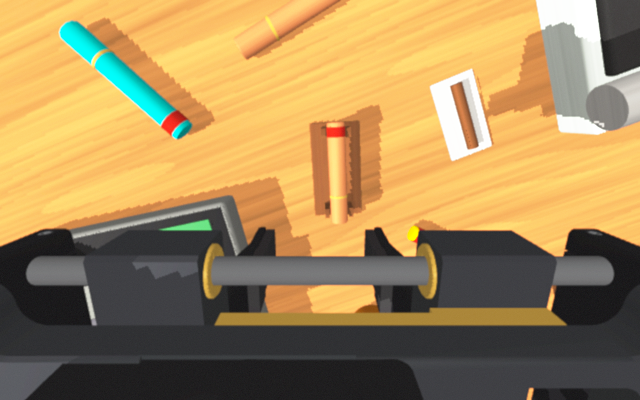

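View pics/s8.png

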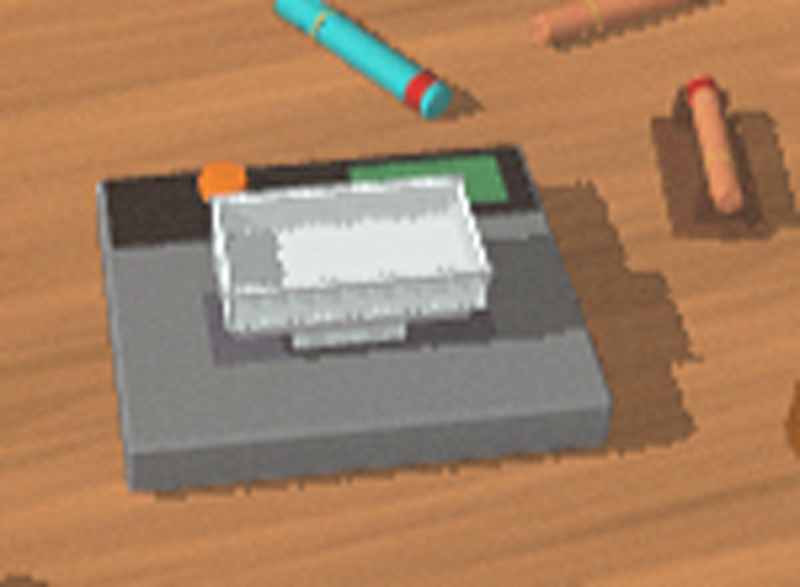

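The button is back up; it still pushed with 2.7 N 4.3 mm above the stop, so the full travel was made. The tube in the wrist view runs from (336,125) to (340,222), with the red end up. Measuring it.

```bash
python3 - <<'E'
from h import *
import pickle
o=pickle.load(open("w8.pkl","rb")); C=cam("wrist",o)
im=cv2.imread("pics/w8.png"); h=cv2.cvtColor(im,cv2.COLOR_BGR2HSV).astype(int)
H,S,V=h[:,:,0],h[:,:,1],h[:,:,2]
m=np.zeros(V.shape,bool); m[118:228,320:356]=(V>150)[118:228,320:356]
for v in range(122,228,6): 
    u=np.where(m[v])[0]; print(v,u.min() if len(u) else 0,u.max() if len(u) else 0)
E
python3 -c "
import cv2
im=cv2.imread('pics/w8.png');cv2.imwrite('pics/c8.png',cv2.resize(im[110:232,295:380],(416,598),interpolation=cv2.INTER_CUBIC))"
```

```text
122 320 344
128 320 350
134 320 351
140 320 350
146 320 349
152 320 350
158 320 351
164 320 350
170 320 352
176 320 351
182 320 350
188 320 352
194 320 347
200 320 346
206 320 346
212 320 355
218 320 355
224 320 355
```

View pics/c8.png

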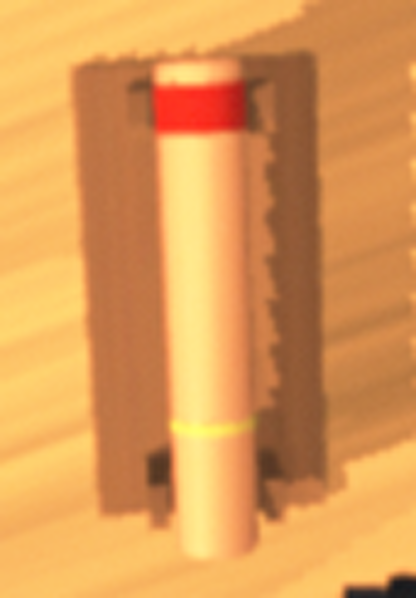

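Run:
```python
from h import *
import pickle
o=pickle.load(open("w8.pkl","rb")); C=cam("wrist",o)
P=ray(C,[(335.7,121.8),(339.2,223.6)],.031)[:,:2]; d=P[1]-P[0]
print(P,"len",np.hypot(*d),"ang",np.degrees(np.arctan2(d[1],d[0])),"mid",P.mean(0))
t=cv2.imread("pics/top0.png");Ct=cam("top")
# red end and far end from top crop (600/160 scale, origin 140,90)
q=np.array([(219,352),(263,216)])/3.75+np.array([140,90]); Q=ray(Ct,q,.031)[:,:2]; d=Q[1]-Q[0]
print(Q,"len",np.hypot(*d),"ang",np.degrees(np.arctan2(d[1],d[0])),"mid",Q.mean(0))
```

```text
[[0.4707141  0.29516258]
 [0.57229699 0.26184391]] len 0.1069075103918964 ang -18.15922728385254 mid [0.52150554 0.27850324]
[[0.47343943 0.2884622 ]
 [0.56935596 0.25976267]] len 0.10011814227527373 ang -16.65789535351211 mid [0.52139769 0.27411244]
```

Wrist measurement: centre (0.5215, 0.2785), axis −18.2°, length 107 mm. The top view differs by 4 mm in y, so I'll move over the tube, turn 3° and check again from nearer.

Request:
step_arm --series '[{"ax": 0, "ay": 0, "az": 2.9, "x": -0.004, "y": 0.02, "z": -0.03, "claw": 60}, {"ax": 0, "ay": 0, "az": 2.9, "x": -0.004, "y": 0.02, "z": -0.07, "claw": 60}, {"ax": 0, "ay": 0, "az": 2.9, "x": -0.004, "y": 0.02, "z": -0.09, "claw": 60}, {"ax": 0, "ay": 0, "az": 2.9, "x": -0.004, "y": 0.02, "z": -0.09, "claw": 60}, {"ax": 0, "ay": 0, "az": 2.9, "x": -0.004, "y": 0.02, "z": -0.09, "claw": 60}]'

```text
time_s: 14.45
tool_pos: [0.5234, 0.2758, 0.1043]
tool_rot: [180.0, 0.0, 161.7]
force: [0.1, -0.5, 0.4]
grip_width: 0.0521
```

Run:
```python
from h import *
import pickle
o=status.get_obs(); im=vision.read_camera("wrist"); cv2.imwrite("pics/w9.png",im[:,:,::-1]); pickle.dump(o,open("w9.pkl","wb")); print(o['tool_pos'],o['tool_rot'],o['force'],o['grip_width'],o['time_s'])
cv2.imwrite("pics/c9.png",cv2.resize(im[60:260,220:440,::-1],(660,600),interpolation=cv2.INTER_CUBIC))
```

```text
[0.52337168 0.27581503 0.10434766] [1.79970756e+02 3.89092392e-02 1.61720874e+02] [ 0.13826032 -0.49646271  0.36165921] 0.05206267334936454 14.45
```

View pics/c9.png

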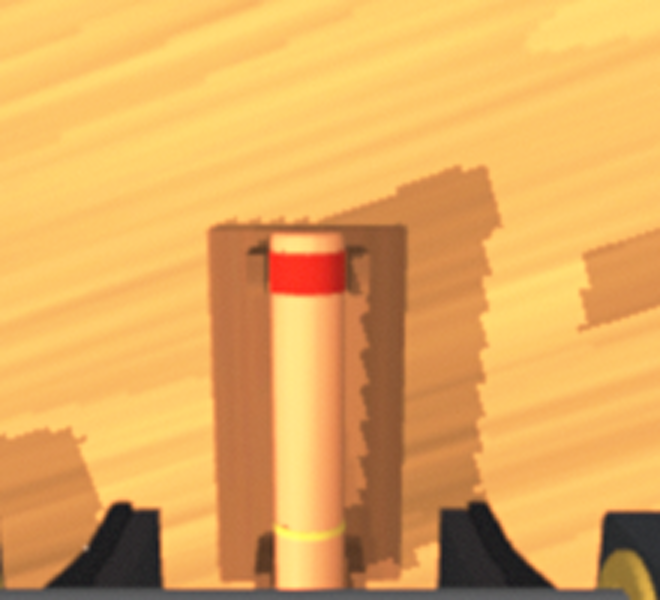

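Run:
```python
from h import *
import pickle
o=pickle.load(open("w9.pkl","rb")); C=cam("wrist",o)
P=ray(C,[(322.5,137.5),(323.7,250)],.031)[:,:2]; d=P[1]-P[0]; d/=np.hypot(*d)
mid=P[0]+.0525*d
print(P,"ang",np.degrees(np.arctan2(d[1],d[0])),"mid",mid)
th=np.radians(161.72); tx=np.array([np.cos(th),np.sin(th)]); ty=np.array([tx[1],-tx[0]])
e=mid-o['tool_pos'][:2]; print("in tool",e@tx,e@ty, "world",e)
```

```text
[[0.47092455 0.29486519]
 [0.55527535 0.26818641]] ang -17.551312641484987 mid [0.52098053 0.2790333 ]
in tool 0.0032799314377163083 0.0023058488630203133 world [-0.00239115  0.00321827]
```

Request:
step_arm --series '[{"ax": 0, "ay": 0, "az": 0.6, "x": -0.0024, "y": 0.0032, "z": -0.02, "claw": 60}, {"ax": 0, "ay": 0, "az": 0.6, "x": -0.0024, "y": 0.0032, "z": -0.045, "claw": 60}, {"ax": 0, "ay": 0, "az": 0.6, "x": -0.0024, "y": 0.0032, "z": -0.06, "claw": 60}, {"ax": 0, "ay": 0, "az": 0.6, "x": -0.0024, "y": 0.0032, "z": -0.069, "claw": 60}, {"ax": 0, "ay": 0, "az": 0.6, "x": -0.0024, "y": 0.0032, "z": -0.069, "claw": 60}, {"ax": 0, "ay": 0, "az": 0.6, "x": -0.0024, "y": 0.0032, "z": -0.069, "claw": 40}]' --squeeze 8

```text
time_s: 15.1
tool_pos: [0.5213, 0.2805, 0.0354]
tool_rot: [179.9, 0.1, 162.4]
force: [0.5, 0.0, -0.0]
grip_width: 0.049
```

Request:
step_arm --series '[{"ax": 0, "ay": 0, "az": 0, "x": 0, "y": -0.0012, "z": -0.0032, "claw": 40}, {"ax": 0, "ay": 0, "az": 0, "x": 0, "y": -0.0012, "z": -0.0032, "claw": 32}, {"ax": 0, "ay": 0, "az": 0, "x": 0, "y": -0.0012, "z": -0.0032, "claw": 26}, {"ax": 0, "ay": 0, "az": 0, "x": 0, "y": -0.0012, "z": -0.0032, "claw": 15}, {"ax": 0, "ay": 0, "az": 0, "x": 0, "y": -0.0012, "z": -0.0032, "claw": 15}, {"ax": 0, "ay": 0, "az": 0, "x": 0, "y": -0.0012, "z": -0.0032, "claw": 15}]'

```text
time_s: 15.7
tool_pos: [0.5206, 0.2792, 0.0314]
tool_rot: [180.0, 0.0, 162.4]
force: [-0.5, -0.2, 1.5]
grip_width: 0.0178
```

The jaws hold 17.8 mm. Lifting and carrying the tube to the bowl.

Request:
step_arm --series '[{"ax": 0, "ay": 0, "az": 0, "x": 0, "y": 0, "z": 0.01, "claw": 15}, {"ax": 0, "ay": 0, "az": 0, "x": 0, "y": 0, "z": 0.04, "claw": 15}, {"ax": 0, "ay": 0, "az": 0, "x": 0, "y": 0, "z": 0.08, "claw": 15}, {"ax": 0, "ay": 0, "az": -6, "x": 0, "y": 0, "z": 0.115, "claw": 15}, {"ax": 0, "ay": 0, "az": -13, "x": 0.007, "y": -0.02, "z": 0.14, "claw": 15}, {"ax": 0, "ay": 0, "az": -21, "x": 0.017, "y": -0.05, "z": 0.15, "claw": 15}, {"ax": 0, "ay": 0, "az": -29, "x": 0.03, "y": -0.09, "z": 0.15, "claw": 15}, {"ax": 0, "ay": 0, "az": -37, "x": 0.043, "y": -0.13, "z": 0.15, "claw": 15}, {"ax": 0, "ay": 0, "az": -45, "x": 0.056, "y": -0.17, "z": 0.15, "claw": 15}, {"ax": 0, "ay": 0, "az": -53, "x": 0.069, "y": -0.21, "z": 0.15, "claw": 15}, {"ax": 0, "ay": 0, "az": -61, "x": 0.08, "y": -0.24, "z": 0.15, "claw": 15}, {"ax": 0, "ay": 0, "az": -69, "x": 0.085, "y": -0.257, "z": 0.15, "claw": 15}]'

```text
time_s: 16.9
tool_pos: [0.6061, 0.0178, 0.1821]
tool_rot: [179.9, 0.1, 92.8]
force: [-0.1, 1.0, -0.4]
grip_width: 0.0173
```

Request:
step_arm --series '[{"ax": 0, "ay": 0, "az": -8, "x": 0.002, "y": -0.006, "z": 0, "claw": 15}, {"ax": 0, "ay": 0, "az": -11.9, "x": 0.002, "y": -0.006, "z": -0.01, "claw": 15}, {"ax": 0, "ay": 0, "az": -11.9, "x": 0.002, "y": -0.006, "z": -0.02, "claw": 15}, {"ax": 0, "ay": 0, "az": -11.9, "x": 0.002, "y": -0.006, "z": -0.02, "claw": 15}, {"ax": 0, "ay": 0, "az": -11.9, "x": 0.002, "y": -0.006, "z": -0.02, "claw": 15}]'

```text
time_s: 17.4
tool_pos: [0.6072, 0.0166, 0.1611]
tool_rot: [-180.0, 0.0, 81.6]
force: [0.3, -0.2, -0.7]
grip_width: 0.0177
```

Run:
```python
from h import *
o=status.get_obs(); im=vision.read_camera("wrist"); cv2.imwrite("pics/w10.png",im[:,:,::-1]); print(o['tool_pos'],o['tool_rot'],o['force'],o['grip_width'],o['time_s'])
im=vision.read_camera("scene"); cv2.imwrite("pics/s10.png",cv2.resize(im[170:300,270:430,::-1],(738,600),interpolation=cv2.INTER_CUBIC))
```

```text
[0.60718744 0.0165506  0.1610615 ] [-1.79962308e+02  5.19367518e-03  8.16455946e+01] [ 0.29338475 -0.19543742 -0.70635301] 0.01768858260027595 17.4
```

View pics/w10.png

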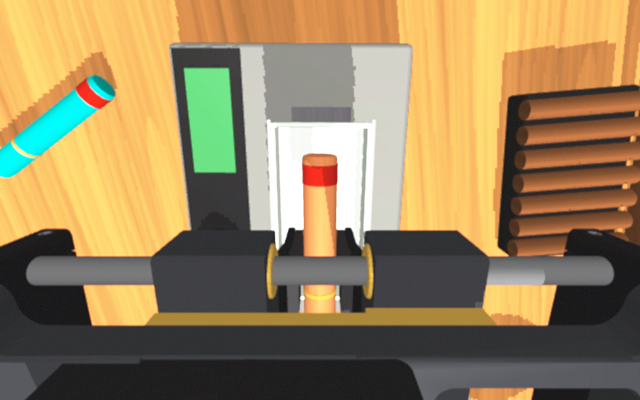

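View pics/s10.png

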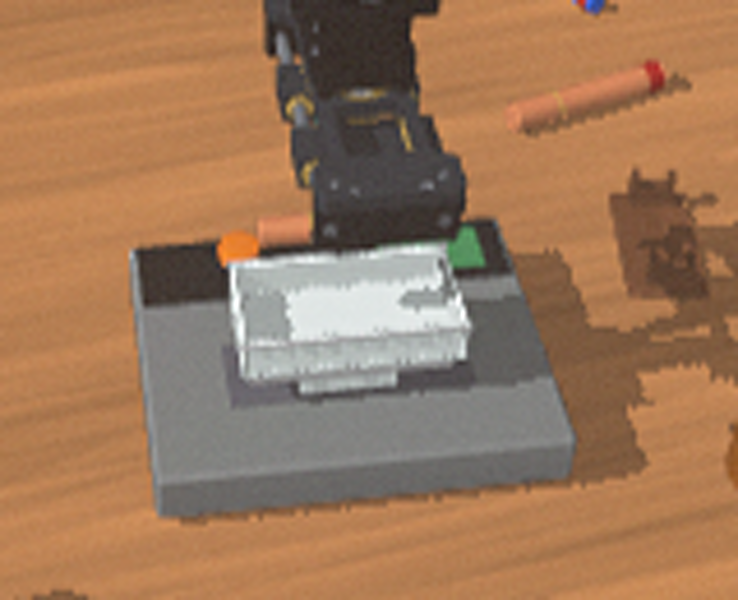

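The tube is centred over the bowl (tube columns 304–338, bowl 267–375). Lowering it.

Request:
step_arm --series '[{"ax": 0, "ay": 0, "az": 0, "x": 0.0003, "y": 0, "z": -0.02, "claw": 15}, {"ax": 0, "ay": 0, "az": 0, "x": 0.0003, "y": 0, "z": -0.04, "claw": 15}, {"ax": 0, "ay": 0, "az": 0, "x": 0.0003, "y": 0, "z": -0.055, "claw": 15}, {"ax": 0, "ay": 0, "az": 0, "x": 0.0003, "y": 0, "z": -0.063, "claw": 15}, {"ax": 0, "ay": 0, "az": 0, "x": 0.0003, "y": 0, "z": -0.066, "claw": 15}, {"ax": 0, "ay": 0, "az": 0, "x": 0.0003, "y": 0, "z": -0.067, "claw": 15}, {"ax": 0, "ay": 0, "az": 0, "x": 0.0003, "y": 0, "z": -0.067, "claw": 15}]'

```text
time_s: 18.2
tool_pos: [0.6083, 0.016, 0.0949]
tool_rot: [179.9, -0.0, 81.5]
force: [0.4, 0.1, -0.6]
grip_width: 0.0177
```

Request:
step_arm --series '[{"ax": 0, "ay": 0, "az": 0, "x": 0, "y": 0, "z": -0.001, "claw": 15}, {"ax": 0, "ay": 0, "az": 0, "x": 0, "y": 0, "z": -0.002, "claw": 15}, {"ax": 0, "ay": 0, "az": 0, "x": 0, "y": 0, "z": -0.002, "claw": 15}]'

```text
time_s: 18.5
tool_pos: [0.6079, 0.0161, 0.0923]
tool_rot: [180.0, -0.0, 81.5]
force: [-0.1, 0.3, -1.0]
grip_width: 0.0176
```

Request:
step_arm --series '[{"ax": 0, "ay": 0, "az": 0, "x": 0, "y": 0, "z": -0.0005, "claw": 15}, {"ax": 0, "ay": 0, "az": 0, "x": 0, "y": 0, "z": -0.0005, "claw": 15}, {"ax": 0, "ay": 0, "az": 0, "x": 0, "y": 0, "z": -0.0005, "claw": 15}]'

```text
time_s: 18.8
tool_pos: [0.6078, 0.0161, 0.0917]
tool_rot: [180.0, 0.0, 81.5]
force: [0.3, -0.4, -0.6]
grip_width: 0.0179
```

The tube is within about 0.5 mm of the floor and no load shows. Opening just enough to clear it, as the bowl's inside width is 62 mm, and rising.

Request:
step_arm --series '[{"ax": 0, "ay": 0, "az": 0, "x": 0, "y": 0, "z": 0, "claw": 23}, {"ax": 0, "ay": 0, "az": 0, "x": 0, "y": 0, "z": 0, "claw": 27}, {"ax": 0, "ay": 0, "az": 0, "x": 0, "y": 0, "z": 0, "claw": 27}, {"ax": 0, "ay": 0, "az": 0, "x": 0, "y": 0, "z": 0, "claw": 27}]'

```text
time_s: 19.2
tool_pos: [0.6078, 0.0161, 0.0917]
tool_rot: [180.0, 0.0, 81.5]
force: [-0.2, -0.1, 0.4]
grip_width: 0.0234
```

Request:
step_arm --series '[{"ax": 0, "ay": 0, "az": 0, "x": 0, "y": 0, "z": 0.004, "claw": 27}, {"ax": 0, "ay": 0, "az": 0, "x": 0, "y": 0, "z": 0.012, "claw": 27}, {"ax": 0, "ay": 0, "az": 0, "x": 0, "y": 0, "z": 0.03, "claw": 27}, {"ax": 0, "ay": 0, "az": 0, "x": 0, "y": 0, "z": 0.07, "claw": 27}, {"ax": 0, "ay": 0, "az": 0, "x": 0, "y": 0, "z": 0.11, "claw": 27}, {"ax": 0, "ay": 0, "az": 0, "x": -0.03, "y": -0.04, "z": 0.15, "claw": 27}, {"ax": 0, "ay": 0, "az": 0, "x": -0.06, "y": -0.08, "z": 0.17, "claw": 27}, {"ax": 0, "ay": 0, "az": 0, "x": -0.06, "y": -0.1, "z": 0.17, "claw": 27}, {"ax": 0, "ay": 0, "az": 0, "x": -0.06, "y": -0.1, "z": 0.17, "claw": 27}, {"ax": 0, "ay": 0, "az": 0, "x": -0.06, "y": -0.1, "z": 0.17, "claw": 27}]'

```text
time_s: 20.2
tool_pos: [0.5478, -0.0847, 0.2628]
tool_rot: [179.9, -0.1, 81.4]
force: [-0.2, -0.0, -1.0]
grip_width: 0.0232
```

Run:
```python
from h import *
import pickle
o=status.get_obs(); im=vision.read_camera("wrist"); cv2.imwrite("pics/w11.png",im[:,:,::-1]); pickle.dump(o,open("w11.pkl","wb")); print(o['tool_pos'],o['tool_rot'],o['force'],o['grip_width'],o['time_s'])
im=vision.read_camera("scene"); cv2.imwrite("pics/s11.png",im[:,:,::-1]); cv2.imwrite("pics/s11c.png",cv2.resize(im[190:300,280:420,::-1],(760,597),interpolation=cv2.INTER_CUBIC))
```

```text
[ 0.54783062 -0.08467954  0.26282453] [ 1.79889546e+02 -8.58808631e-02  8.14077097e+01] [-0.15436341 -0.02867692 -0.96711561] 0.023242249507721476 20.2
```

View pics/w11.png

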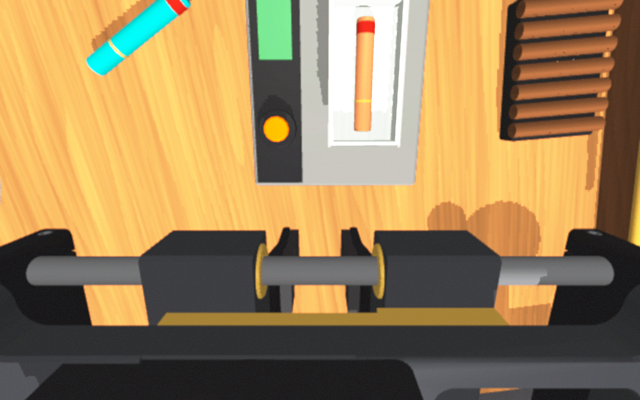

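View pics/s11c.png

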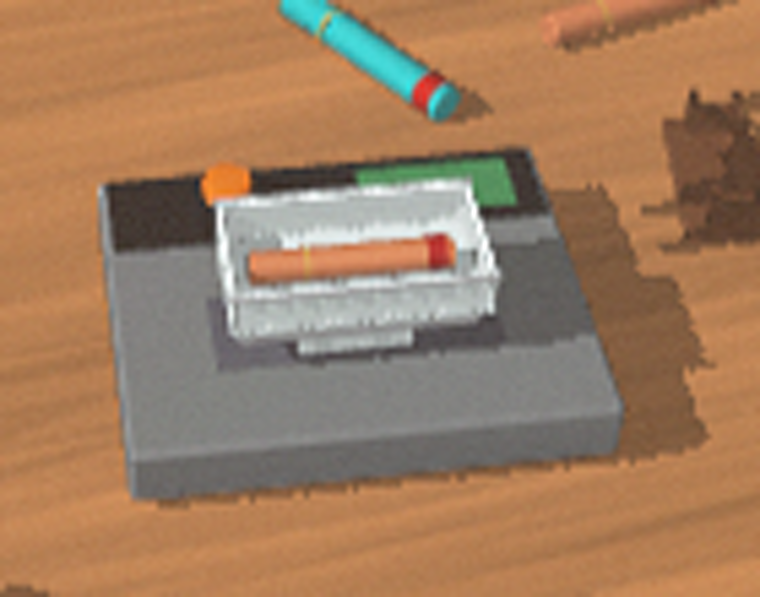

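View pics/s11.png

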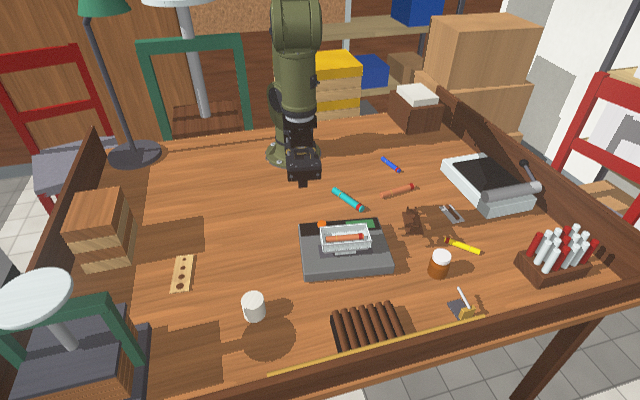

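The tube lies flat inside the bowl: (365,75) in the wrist view and (345,238) in the scene view. The bowl is still level at home, the button is up, the bystanders are unmoved and the arm is clear. Handing in.

```bash
python3 -c "
from cell import workorder
print(workorder.sign_off())"
```

```text
the job is handed in; nothing more can be done
None
```

The job is handed in at about 20 s of the 72 s allowed, and my last pictures showed everything where it should be; the sign-off gave no verdict.

- **Bowl:** I set it lengthwise in the platter's recess without touching the rim on the way in, loaded the platter with only about 4 N, and let go. Afterwards its centre measured (0.608, 0.017), within 0.3 mm of the recess I had found. The foot height at release was about 70 mm, which is home.
- **Tare:** I pressed the button once. It hit a hard stop at about 10 N, was held there for at least 0.6 s, and sprang back fully when I lifted off.
- **Tube:** I chose the smaller copper tube, the one on the dark supports, and laid it flat in the bowl. The last pictures show it lying inside the walls, the bowl still level, the other things unmoved and the arm clear.

**Disagreements and one uncheckable point:**
- The top and wrist cameras disagreed by about 4 mm on the tube's y position. I looked again from nearer and used the wrist camera's value.
- The two cameras also differed by about 2 mm on the recess.
- I could not read the platter or tare joint values directly; both are judged from force, height and pictures.

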